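# Load the clamshell fuse jig, pin it and hold it shut

### The arm

A 6-joint arm with a two-finger parallel gripper is mounted at the origin on the work surface; the furniture and walls round the work are solid. World frame = base frame: x ahead of the robot, y to its left, z up, the work surface at z = 0. Lengths are in m, angles in rad, forces in N, time in s.
With the tool pointing down it reaches from about 0.4 to 0.825 m from the base axis. Payload 7 kg.
Tool frame: the origin (TCP) lies between the finger pads; the fingertips stand arm.nose_length ahead of it and the grasp point (between the pads) is the TCP (arm.nose_length is the distance from the TCP to the fingertips, in m); x points along the fingers, z is the direction in which the jaws open and shut, and the axes are right-handed (so a half turn about x gives the same grasp; the last joint's range is limited). The gripper opens to 88 mm and grips with 3 to 60 N. Pads are 19 mm wide; open, the fingers measure 130 mm over their backs; the gripper's body (78 mm by 193 mm) begins 47 mm behind the grasp point.
Start: joints at [1.566, 0.359, 0.012, 0, -1.224, -0.288], TCP at [0.195, 0.646, 0.246] pointing down, gripper open.
Joint ranges: [-3.07, 3.07], [-1.43, 2.12], [-1.02, 1.25], [-3.03, 1.67], [-3.05, -0], [-3.03, 3.03]. Speed limits (rad/s): [2.39, 2.39, 3.01, 3.14, 3.14, 3.14].

### API

Orientations are given as [roll, pitch, yaw] about the fixed x, y, z axes, in that order (R = Rz(yaw) Ry(pitch) Rx(roll)).
In Python, from station import arm, viewer, spotter gives the robot as it stands.
- The arm moves only by the shell command python3 -m handwheel 'ROWS' [FORCE]. ROWS is a JSON object of lists of equal length, an entry for each row: "gripper": the gripper command: -1 is shut, 1 is fully open, values between are in proportion; "travel": the shift along the world's x, y, z each as a share of 500 mm, from -1 to 1, a list of three; "spin": the turn about the world's z as a share of 45 degrees, from -1 to 1. A call has 1 to 20 rows; each row is the pose to reach, as a shift and turn from the pose commanded when the call began; what a row does not reach only later rows make up. A row lasts 1/10 s, in which the tool goes at most 50 mm and 8.59 degrees, less where a joint would pass 70% of its speed; a pose out of reach is approached as far as the arm can. A call with a number of a shift or a turn outside -1 to 1 is refused whole. A call with a gripper value outside its range is refused whole. The fingers move at their own pace and stop on an object; FORCE is the grip in N (left out, the last holds). Time passes only in rows, so rows that repeat a pose let the fingers close. It gives the time, the measured TCP pose, the force and the opening at its end, in the units of the state.
- arm.get_state(): the state, without advancing time (a new reading comes with each control period).
- viewer.grab_frame(name): name is "scene" or "top"; returns a dict with "pixels" (400x640x3 uint8, blue, green, red), "fx", "fy", "cx", "cy" (pixels), "k1" (the pictures are not rectified: a ray, as slopes to the right and down, at radius r is drawn at 1 + k1 r^2 times it, then the intrinsics apply), "eye" and "attitude" of the camera in the world. Camera axes: x right, y down, z forward; pixel columns grow to the right and rows downward; lengths in m; the calibration is good to about 2 mm. A picture is of the moment at which its call begins. There is no depth.
- arm.job_done(): hands the job in, once; it reports no verdict.
Trained networks look in the newest picture that a camera, given by its name, has taken for a name from the list of things; names that differ only in an ending like _2 or _b are one class to them, and where a whole thing is asked for, a point or a joint stands for the part that bears it (a point fixed in the world has none). Each returns a list of dicts, best first, with "conf" (0 to 1); they miss things now and then, are a little off and sometimes report something else, mostly with a low value. They report only what shows in the picture. A call takes as long as a camera call.
- spotter.spot_in(camera, label): "rect" ([left, top, right, bottom] in pixels, round what is visible of it).
- spotter.tip_of(camera, label): "at" ([column, row] in pixels: a listed point, or the origin of a listed thing).
The state is a dict: "t": time; "q": joint angles; "qd": joint speeds; "joint_efforts": joint torques, N m; "eef_pos": TCP position; "ee_rot": TCP orientation; "force": force on the tool from outside, world axes, zero at the start; "moment": the same for the moment, N m; "width": finger opening in m.
Only numpy, scipy, OpenCV 4.12 (cv2) and the standard library are available. Lean on these libraries where they do the work, as an engineer would, in place of code of your own. Each camera call takes 0.05 s, during which the arm holds its last target.

### The job

Lay the red fuse in the nest with the red blocks and the blue fuse in the nest with the blue blocks, flat and with their metal blades towards the hinge, then swing the jig's lid down onto them. Take the black-knobbed pin from its parking hole, push it through the hole in the lid into the hole in the base until its collar is down on the lid, and press it so that the lid is fully shut against its springs. Finish while still holding the pin pressed down like that; do not let go, and leave the tip cleaner cup, the parts tray and the marker where they are.

Things in the scene. Friction and masses are not known exactly. Their poses are not given: they have to be found in the camera images.
- jig: fixed clamshell jig, aluminium base 175 (x) x 187 (y) mm, top at z = 16 mm. Origin on the work surface; x points to the hinge (away from the robot), z up. In mm: nests at (-15, +-38), hinge axis along y at x = 75, z = 33, pin hole at (-62, 0), parking boss (32 square, top at z = 34, 11 mm hole) at (0, -92)
- lid (a joint): brown lid: 0 shut (level), grows as it opens away from the robot; about 1.7 at the start, stop at 1.95. Plate 8 mm thick, 130 wide, 15 to 155 mm off the hinge axis, mid-plane through the axis. Stays put above about 1.2, sinks slowly below. Its four sprung probes meet the fuse blades near 0.05 and hold it up; shutting it takes about 7 N down at its hole, and it springs back when released
- lid_hinge (a point): middle of the hinge axis, 33 mm above the work surface; the axis runs along the jig's y
- lid_front (a point): middle of the lid's free edge on its outer face (the top face when shut), 155 mm from the hinge axis; moves with the lid. Push on the outer face just short of this edge to close the lid
- lid_hole (a point): centre of the 11 mm hole through the lid, on its outer (top) face, 137 mm from the hinge axis; moves with the lid; at height 37 mm when shut
- pin_hole (a point): mouth of the 11 mm hole in the base's steel boss, height 29 mm, 25 mm deep, straight below the lid's hole when shut; axes as the jig's
- nest_red_floor (a point): centre of the nest floor between the red blocks, 18 mm high: a seated red fuse has its origin here. x points to the hinge (blades that way), z up. Stops at x = -14 and +28 mm and cheeks at y = +-15 mm beside the blades (x = 16 to 28), tops 8 mm above the floor, leave about 4 mm play; the body's two sides are open for fingers. Which nest is left or right varies
- nest_blue_floor (a point): centre of the nest floor between the blue blocks, 18 mm high: a seated blue fuse has its origin here. x points to the hinge (blades that way), z up. Stops at x = -14 and +28 mm and cheeks at y = +-15 mm beside the blades (x = 16 to 28), tops 8 mm above the floor, leave about 4 mm play; the body's two sides are open for fingers. Which nest is left or right varies
- fuse_red: red blade fuse lying flat on the work surface, loose, 16 g: plastic body 20 (x) x 29 (y) x 9 (z) mm, two flat steel blades, each 8 mm wide and 2 mm thick, reaching 14 mm out of its +x side 3.5 mm above its underside. Origin: centre of the body's underside; +x points to the blades, z up. Hold it across the 29 mm
- fuse_blue: blue blade fuse lying flat on the work surface, loose, 16 g: plastic body 20 (x) x 29 (y) x 9 (z) mm, two flat steel blades, each 8 mm wide and 2 mm thick, reaching 14 mm out of its +x side 3.5 mm above its underside. Origin: centre of the body's underside; +x points to the blades, z up. Hold it across the 29 mm
- fuse_red_blades (a point): ends of the red fuse's blades, 24 mm from its origin
- fuse_blue_blades (a point): ends of the blue fuse's blades, 24 mm from its origin
- tip_cleaner: loose round black cup with brass wool, 64 mm wide, 37 mm high, left of the jig; leave it alone
- tray_clips: loose black parts tray 84 x 118 x 29 mm with white clips, far right; leave it alone
- marker_black: loose grey marker with a black cap, 126 mm long, beyond the fuses on the right; leave it alone
- pin: loose steel tooling pin, 50 g, upright in the jig's parking hole at the start. Origin: centre of the underside of its collar (20 mm wide, 4 thick), z up; below it an 8 mm shaft with tapered nose reaches 28 mm down, above the collar a round black knob 16 mm wide stands from z = 4 to 36 mm. Parked, the collar rests on the boss; in place it lies on the shut lid, 37 mm high

How it is judged:
By the outcome, as a careful person would: the job done as asked, in the order asked, and still so for the second after the job is handed in, while the arm keeps its last pose, push and grip.
It also fails if it takes over 72 s, if anything falls off the work surface, if the arm or the gripper's body presses on something with over 40 N, if the wrist force passes 120 N, or if a joint passes its speed limit or range.

## Working session

There is one attempt and no reset: what is moved stays moved. The work goes in short steps, Python scripts to look and compute and a shell command to move; the robot and the scene stay as the last step left them, time stands still between calls to the robot, and variables do not carry over. Pictures are saved under pics/ and viewed, and the job is handed in when it is done.

```bash
ls; mkdir -p pics
cat > h.py <<'E'
import numpy as np, cv2
from station import arm, viewer, spotter
from scipy.spatial.transform import Rotation as R
def cam(n):
    return viewer.grab_frame(n)
def rot(f):
    a=np.array(f["attitude"],float)
    if a.shape==(3,3): return a
    if a.size==4: return R.from_quat(a).as_matrix()
    return R.from_euler('xyz',a).as_matrix()
def ray(f,px):
    K=np.array([[f["fx"],0,f["cx"]],[0,f["fy"],f["cy"]],[0,0,1.]])
    p=cv2.undistortPoints(np.array([[px]],float),K,np.array([f["k1"],0,0,0,0.]))[0,0]
    return np.array(f["eye"]),rot(f)@np.array([p[0],p[1],1])
def at_z(f,px,z):
    e,d=ray(f,px); return e+d*(z-e[2])/d[2]
def proj(f,P):
    K=np.array([[f["fx"],0,f["cx"]],[0,f["fy"],f["cy"]],[0,0,1.]])
    c=rot(f).T@(np.array(P,float)-np.array(f["eye"]))
    return cv2.projectPoints(c.reshape(1,1,3),np.zeros(3),np.zeros(3),K,np.array([f["k1"],0,0,0,0.]))[0][0,0]
E
python3 - <<'E'
from h import *
for n in("scene","top"):
    f=cam(n); cv2.imwrite(f"pics/{n}0.png",f["pixels"]); print(n,{k:v for k,v in f.items() if k!="pixels"})
print(arm.get_state(), arm.nose_length)
E
```

```text
pics
scene {'fx': 378.8701772362534, 'fy': 378.8701772362534, 'cx': 317.4845466711972, 'cy': 191.99447992498963, 'k1': -0.030515744489996437, 'eye': array([ 0.09966544, -0.66249662,  0.6857502 ]), 'attitude': array([-2.22076976, -0.01869029, -0.57098553])}
top {'fx': 402.06533528316334, 'fy': 402.06533528316334, 'cx': 330.670498198062, 'cy': 208.1456733175739, 'k1': 0.00034306145338291674, 'eye': array([0.23490769, 0.05630475, 1.44741514]), 'attitude': array([-2.93075213e+00, -3.74604003e-04, -1.61076015e+00])}
{'t': 0.1, 'q': array([ 1.56615063e+00,  3.59345099e-01,  1.11414680e-02, -2.87984980e-04,
       -1.22412092e+00, -2.88093313e-01]), 'qd': array([-0.00044631, -0.0018259 ,  0.00343095,  0.00206345,  0.00118107,
        0.0006306 ]), 'joint_efforts': array([-1.64549092e-03, -5.84161985e+01,  2.93752527e+01,  7.01555774e+00,
        1.01978835e-02, -5.43457281e-05]), 'eef_pos': array([0.19470536, 0.64587234, 0.24469685]), 'ee_rot': array([ 0.11277831,  1.5692443 , -1.75085508]), 'force': array([-0.21609243,  0.03951322,  0.23324263]), 'moment': array([-0.01487529, -0.03940134,  0.06649123]), 'width': 0.08722423499073112} 0.019
```

View pics/scene0.png

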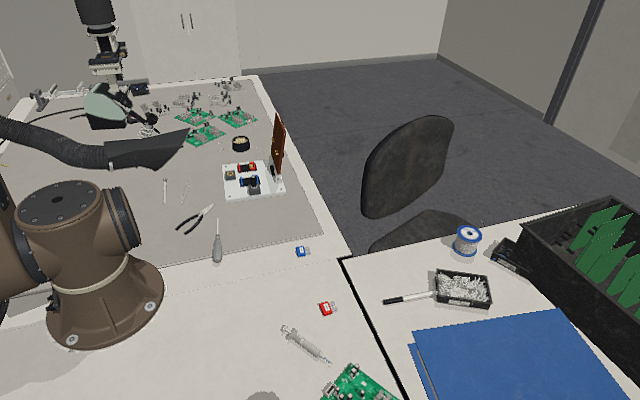

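View pics/top0.png

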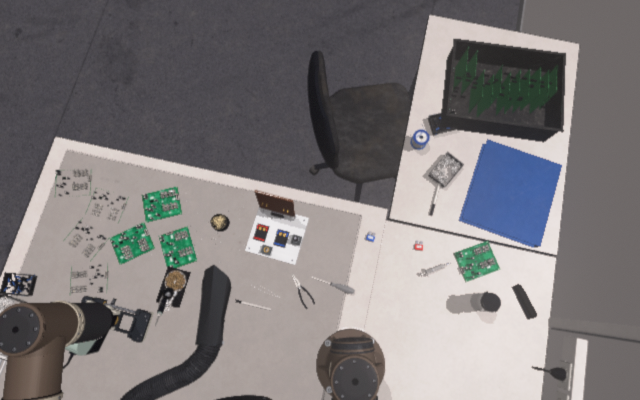

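Run:
```python
from h import *
Z={"fuse_red":0.0,"fuse_blue":0.0,"fuse_red_blades":.0045,"fuse_blue_blades":.0045,"nest_red_floor":.018,"nest_blue_floor":.018,"pin_hole":.029,"lid_hinge":.033,"pin":.034}
for n in("scene","top"):
    f=cam(n)
    for k,z in Z.items():
        r=spotter.tip_of(n,k)
        for x in r[:2]: print(n,k,round(x["conf"],2),np.round(x["at"],1),np.round(at_z(f,x["at"],z),4))
    for k in("jig","lid","tip_cleaner","tray_clips","marker_black","pin"):
        r=spotter.spot_in(n,k)
        for x in r[:1]: print(n,k,round(x["conf"],2),np.round(x["rect"],1))
print(arm.get_state()["t"], R.from_euler('xyz',arm.get_state()["ee_rot"]).as_matrix().round(3))
```

```text
scene fuse_red 0.71 [325.2 310.6] [ 0.3871 -0.2691  0.    ]
scene fuse_red 0.23 [410.4 296.4] [ 0.5675 -0.3387  0.    ]
scene fuse_red_blades 0.56 [337.7 304.7] [ 0.4162 -0.2735  0.0045]
scene fuse_blue_blades 0.55 [309.2 247.3] [ 0.454  -0.0962  0.0045]
scene nest_red_floor 0.74 [245.2 170.8] [0.4509 0.2797 0.018 ]
scene nest_blue_floor 0.53 [247.4 178.2] [0.4401 0.2393 0.018 ]
scene pin_hole 0.88 [232.6 172.4] [0.4087 0.2761 0.029 ]
scene pin_hole 0.3 [254.1 179.5] [0.4487 0.2079 0.029 ]
scene lid_hinge 0.75 [271.2 166.1] [0.5229 0.2408 0.033 ]
scene pin 0.44 [251.9 182.3] [0.4345 0.1918 0.034 ]
scene jig 0.7 [220.1 114.  283.3 204.1]
scene lid 0.91 [274.6 111.8 290.2 178.4]
scene tip_cleaner 0.69 [230.9 137.3 248.6 151.5]
scene tray_clips 0.81 [435.1 267.3 492.7 308.1]
scene marker_black 0.54 [382.4 289.6 437.1 305.3]
scene pin 0.5 [247.8 174.  259.2 187.7]
top fuse_red 0.53 [417.8 249. ] [ 0.3815 -0.2643  0.    ]
top fuse_blue 0.52 [367.5 234.9] [ 0.4399 -0.0862  0.    ]
top fuse_red_blades 0.6 [417.3 239. ] [ 0.4171 -0.2646  0.0045]
top fuse_red_blades 0.56 [260.6 235.1] [0.4539 0.3007 0.0045]
top fuse_blue_blades 0.58 [369.6 230.5] [ 0.455  -0.0943  0.0045]
top nest_red_floor 0.69 [260.1 234.2] [0.4552 0.3002 0.018 ]
top nest_red_floor 0.25 [297.6 237.4] [0.4383 0.1661 0.018 ]
top nest_blue_floor 0.49 [280.8 242.2] [0.4234 0.2264 0.018 ]
top pin_hole 0.82 [266.3 249.9] [0.3967 0.2766 0.029 ]
top lid_hinge 0.56 [280.  212.3] [0.5294 0.226  0.033 ]
top pin 0.42 [294.3 238.1] [0.434  0.1766 0.034 ]
top jig 0.81 [245.2 190.9 310.  265.5]
top lid 0.9 [255.  193.8 295.9 217.4]
top tip_cleaner 0.58 [206.1 218.9 229.2 233.3]
top tray_clips 0.84 [430.2 153.8 461.7 186.3]
top marker_black 0.68 [245.8 190.  307.3 262.9]
1.7 [[ 0.     0.957 -0.289]
 [ 0.    -0.289 -0.957]
 [-1.     0.    -0.   ]]
```

Run:
```python
import cv2, numpy as np
def crop(src,x0,y0,x1,y1,s,out):
    im=cv2.imread(src)[y0:y1,x0:x1]; cv2.imwrite(out,cv2.resize(im,None,fx=s,fy=s,interpolation=cv2.INTER_CUBIC))
crop("pics/top0.png",235,180,320,275,6,"pics/c1.png")
crop("pics/scene0.png",210,100,300,205,5.5,"pics/c2.png")
a=cv2.imread("pics/top0.png");b=cv2.imread("pics/scene0.png")
r=lambda im,s:cv2.resize(im,None,fx=s,fy=s,interpolation=cv2.INTER_CUBIC)
o=np.zeros((560,620,3),np.uint8)
for (im,x,y,X,Y) in((a,355,222,0,0),(a,404,230,310,0),(b,288,235,0,280),(b,312,290,310,280)):
    o[Y:Y+270,X:X+300]=r(im[y:y+27,x:x+30],10)
cv2.imwrite("pics/c3.png",o)
```

```text
(no output)
```

View pics/c1.png

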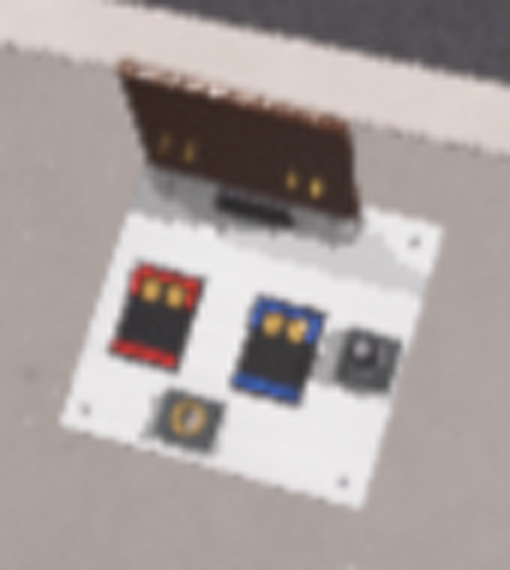

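View pics/c2.png

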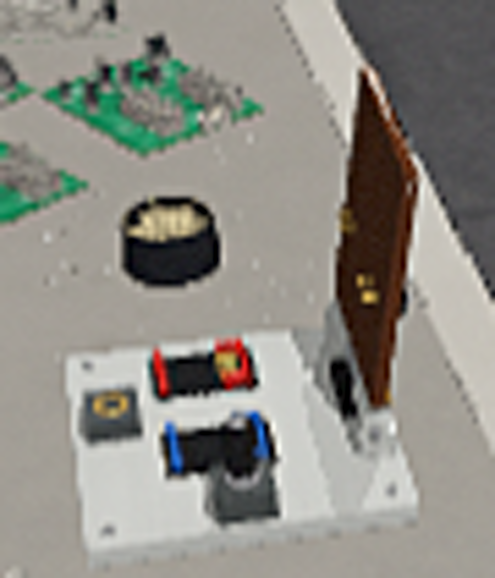

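View pics/c3.png

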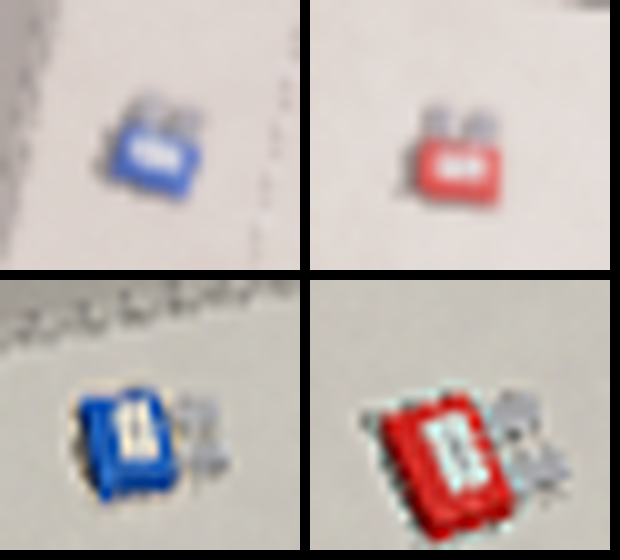

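```bash
cat > fit.py <<'E'
from h import *
from scipy.optimize import least_squares
F={n:cam(n) for n in("scene","top")}
c1=lambda u,v:(235+(u+.5)/6-.5,180+(v+.5)/6-.5)
c2=lambda u,v:(210+(u+.5)/5.5-.5,100+(v+.5)/5.5-.5)
C={'fl':(-87.5,93.5,16),'fr':(-87.5,-93.5,16),'hr':(87.5,-93.5,16),'hole':(-62,0,29),'hinge':(75,0,33),'park':(0,-92,34),'nr':(-15,38,18),'nb':(-15,-38,18)}
obs=[('top','fl',c1(62,424),1),('top','fr',c1(361,506),1),('top','hr',c1(442,226),1),('top','hole',c1(187,419),1),
('scene','fl',c2(68,355),1),('scene','fr',c2(88,550),1),('scene','hr',c2(418,495),1),('scene','hole',c2(110,404),1)]
for n in F:
    for k,l in(('nr','nest_red_floor'),('nb','nest_blue_floor'),('hinge','lid_hinge'),('hole','pin_hole'),('park','pin')):
        r=spotter.tip_of(n,l)
        if r: obs.append((n,k,r[0]["at"],2.5))
def W(p,c): 
    a=p[2]; c=np.array(c)/1000; return np.array([p[0]+np.cos(a)*c[0]-np.sin(a)*c[1],p[1]+np.sin(a)*c[0]+np.cos(a)*c[1],c[2]])
def res(p): return np.concatenate([(proj(F[n],W(p,C[k]))-np.array(x))/s for n,k,x,s in obs])
if __name__=="__main__":
    for sel in (None,'top','scene'):
        o=list(obs)
        if sel: obs[:]=[q for q in obs if q[0]==sel]
        s=least_squares(res,[.45,.23,.2],loss='soft_l1',x_scale=[.01,.01,.1]); print(sel,s.x.round(4))
        for q,e in zip(obs,s.fun.reshape(-1,2)): print(q[0],q[1],(e*q[3]).round(1))
        obs[:]=o
    # fuses
    for n in F:
        im=F[n]["pixels"].astype(int); b,g,r=im[...,0],im[...,1],im[...,2]
        for nm,(x0,y0,x1,y1),m in(("blue",(360,228,380,246) if n=="top" else (292,240,315,262),b-r>45),("red",(408,236,428,256) if n=="top" else (314,298,340,322),r-b>45)):
            mm=np.zeros(m.shape,np.uint8); mm[y0:y1,x0:x1]=m[y0:y1,x0:x1]
            pts=cv2.findNonZero(mm); hull=cv2.convexHull(pts); M=cv2.moments(hull); c=(M["m10"]/M["m00"],M["m01"]/M["m00"])
            print(n,nm,len(pts),np.round(c,2),at_z(F[n],c,.006).round(4), cv2.minAreaRect(pts))
    print(arm.get_state()["t"])
E
python3 fit.py
```

```text
None [ 0.4569  0.2478 -0.3062]
top fl [-2.4 -0.4]
top fr [-1.9 -0.1]
top hr [-1.7 -0.4]
top hole [3.4 0.1]
scene fl [-1.5 -0.8]
scene fr [-0.9 -1.5]
scene hr [-0.4 -0.2]
scene hole [0.9 1.9]
scene nr [1.4 2.2]
scene nb [-0.5  2. ]
scene hinge [-0.7  2.1]
scene hole [0.4 4.2]
scene park [4.8 5.5]
top nr [4.6 2.2]
top nb [ 3.7 -3.4]
top hinge [2. 3.]
top hole [ 4.5 -1.6]
top park [ 5.1 -2.8]
top [ 0.456   0.2474 -0.3079]
top fl [-2.3 -0.2]
top fr [-1.8  0.2]
top hr [-1.6 -0.1]
top hole [3.5 0.3]
top nr [4.7 2.4]
top nb [ 3.8 -3.1]
top hinge [2.2 3.3]
top hole [ 4.6 -1.4]
top park [ 5.2 -2.5]
scene [ 0.4587  0.2491 -0.3108]
scene fl [-1.  -1.3]
scene fr [-0.6 -2. ]
scene hr [-0.2 -0.5]
scene hole [1.2 1.5]
scene nr [1.8 1.8]
scene nb [-0.2  1.6]
scene hinge [-0.3  1.7]
scene hole [0.7 3.7]
scene park [5.  5.1]
scene blue 62 [300.44 250.91] [ 0.4284 -0.0966  0.006 ] ((300.48077392578125, 250.9038543701172), (9.805807113647461, 8.04076099395752), 78.69007110595703)
scene red 107 [325.23 308.18] [ 0.388  -0.2676  0.006 ] ((325.26727294921875, 307.9569396972656), (14.049790382385254, 9.979290962219238), 66.80140686035156)
top blue 29 [370.01 237.78] [ 0.4282 -0.0941  0.006 ] ((370.1000061035156, 237.70001220703125), (7.589465618133545, 5.0596442222595215), 18.434947967529297)
top red 41 [418.28 246.91] [ 0.3883 -0.2654  0.006 ] ((418.34619140625, 246.76922607421875), (8.43299388885498, 5.687368392944336), 11.309932708740234)
2.3
```

```bash
cat > fit2.py <<'E'
import fit
from fit import *
def res2(p):
    o=[]
    for n,k,x,s in obs:
        c=np.array(C[k],float)
        if k in('fl','fr','hr'): c[:2]+=p[3:5]*1000
        o.append((proj(F[n],W(p,c))-np.array(x))/s)
    return np.concatenate(o)
o=list(obs)
for sel in (None,'top','scene'):
    obs[:]=[q for q in o if not sel or q[0]==sel]
    s=least_squares(res2,[.45,.24,-.28,0,-.0145],loss='soft_l1',x_scale=[.01,.01,.1,.01,.01]); print(sel,s.x.round(4))
    for q,e in zip(obs,s.fun.reshape(-1,2)): print(q[0],q[1],(e*q[3]).round(1))
    if sel is None: p=s.x; np.save("jig.npy",p)
for k in C: print(k,W(p,C[k]).round(4))
o=[]
for n,(x0,y0,x1,y1,sc) in {"top":(235,180,320,275,6),"scene":(210,100,300,205,5.5)}.items():
    im=cv2.resize(F[n]["pixels"][y0:y1,x0:x1],None,fx=sc,fy=sc,interpolation=cv2.INTER_CUBIC)
    def L(pts,col):
        q=np.array([(proj(F[n],W(p,c))-[x0,y0]+.5)*sc-.5 for c in pts]); cv2.polylines(im,[q.round().astype(np.int32).reshape(-1,1,2)],True,col,1)
    ox,oy=p[3]*1000,p[4]*1000
    L([(ox+a*87.5,oy+b*93.5,16) for a,b in((-1,-1),(-1,1),(1,1),(1,-1))],(0,255,0))
    L([(a*16,-92+b*16,34) for a,b in((-1,-1),(-1,1),(1,1),(1,-1))],(0,255,0))
    for y in(38,-38): L([(-15+a,y+b,26) for a,b in((-14,-15),(-14,15),(28,15),(28,-15))],(0,255,255))
    L([(-62+5.5*np.cos(t),5.5*np.sin(t),29) for t in np.linspace(0,6.28,20)],(255,0,255))
    L([(75,-65,33),(75,65,33)],(255,255,0))
    cv2.imwrite(f"pics/ov_{n}.png",im)
E
python3 fit2.py
```

```text
None [ 0.4587  0.2588 -0.3107  0.0034 -0.0177]
top fl [-0.6 -0.5]
top fr [-0.1 -0. ]
top hr [ 0.2 -0.2]
top hole [ 0.2 -0.3]
scene fl [-0.7  0.1]
scene fr [-0.2 -0.2]
scene hr [0.5 1.1]
scene hole [ 0.  -0.1]
scene nr [ 0.3 -2. ]
scene nb [ 2.6 -1.2]
scene hinge [-2.2 -2.1]
scene hole [-1.2  3.4]
scene park [1.  2.1]
top nr [-0.9  0.5]
top nb [ 1.6 -3.4]
top hinge [-0.9  2.9]
top hole [-105.4   20.1]
top park [ 2.3 -0.1]
top [ 0.459   0.2591 -0.3059  0.0022 -0.0186]
top fl [-0.4 -0.1]
top fr [0.2 0.2]
top hr [ 0.2 -0.1]
top hole [ 0.2 -0.4]
top nr [-1.   0.4]
top nb [ 1.6 -3.5]
top hinge [-1.   2.8]
top hole [-105.4   20. ]
top park [ 2.3 -0.3]
scene [ 0.4584  0.2582 -0.3159  0.0044 -0.0155]
scene fl [-0.3 -0.3]
scene fr [-0.2 -0.6]
scene hr [0.5 0.9]
scene hole [-0.  0.]
scene nr [ 0.3 -1.9]
scene nb [ 2.5 -1.1]
scene hinge [-2.2 -1.9]
scene hole [-1.2  3.5]
scene park [0.8 2.2]
fl [0.404  0.3746 0.016 ]
fr [0.3468 0.1966 0.016 ]
hr [0.5134 0.1431 0.016 ]
hole [0.3997 0.2778 0.029 ]
hinge [0.5301 0.2359 0.033 ]
park [0.4306 0.1712 0.034 ]
nr [0.456  0.2996 0.018 ]
nb [0.4328 0.2272 0.018 ]
```

View pics/ov_top.png

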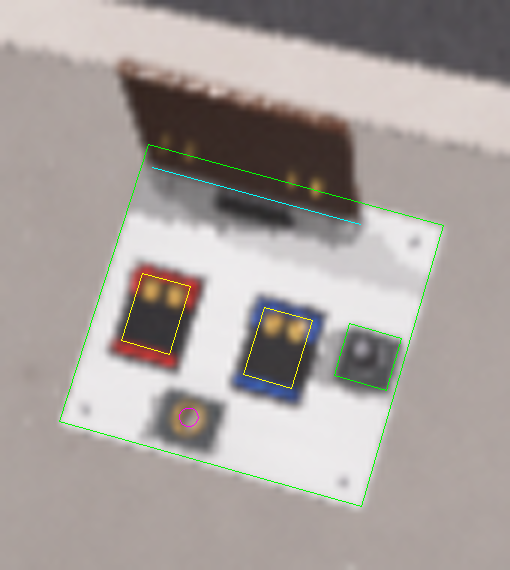

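View pics/ov_scene.png

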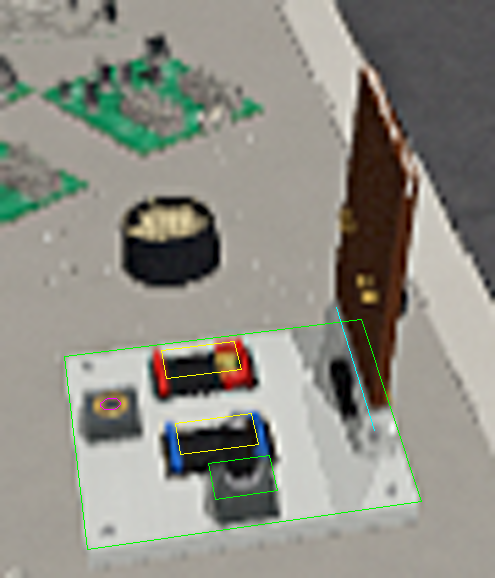

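```bash
cat > sil.py <<'E'
from h import *
from scipy.optimize import minimize
S=8
def soft(F,nm,box,):
    x0,y0,x1,y1=box
    im=cv2.resize(F["pixels"][y0:y1,x0:x1],None,fx=S,fy=S,interpolation=cv2.INTER_CUBIC).astype(int)
    d=(im[...,0]-im[...,2]) if nm=="blue" else (im[...,2]-im[...,1])
    base=np.median(d); m=(d-base>0.4*(np.percentile(d,99)-base)).astype(np.uint8)
    n,l,st,_=cv2.connectedComponentsWithStats(m); k=1+np.argmax(st[1:,4]); m=(l==k).astype(np.uint8)
    h=cv2.convexHull(cv2.findNonZero(m)); o=np.zeros_like(m); cv2.fillPoly(o,[h],1); return o
def body(p,z0=0):
    c,s=np.cos(p[2]),np.sin(p[2])
    return [(p[0]+c*x-s*y,p[1]+s*x+c*y,z0+z) for x in(-.01,.01) for y in(-.0145,.0145) for z in(0,.009)]
def iou(p,Fs,ms,bs,z0=0):
    t=0
    for F,m,b in zip(Fs,ms,bs):
        q=np.array([(proj(F,P)-[b[0],b[1]]+.5)*S-.5 for P in body(p,z0)],np.float32)
        o=np.zeros_like(m); cv2.fillPoly(o,[(cv2.convexHull(q)*16).round().astype(np.int32)],1,shift=4)
        t+=(o&m).sum()/(o|m).sum()
    return -t
E
python3 - <<'E'
from sil import *
Fs={n:cam(n) for n in("top","scene")}
B={"blue":{"top":(355,222,385,249),"scene":(285,233,318,265)},"red":{"top":(404,230,434,260),"scene":(308,288,348,325)}}
for nm,p0 in(("blue",[.4283,-.0953,-.25]),("red",[.388,-.2665,-.1])):
  for sel in(("top","scene"),("top",),("scene",)):
    fs=[Fs[n] for n in sel]; bs=[B[nm][n] for n in sel]; ms=[soft(F,nm,b) for F,b in zip(fs,bs)]
    best=None
    for y in np.arange(-.5,.3,.1):
        s=minimize(iou,[p0[0],p0[1],y],args=(fs,ms,bs),method="Nelder-Mead",options={"initial_simplex":[[p0[0],p0[1],y],[p0[0]+.003,p0[1],y],[p0[0],p0[1]+.003,y],[p0[0],p0[1],y+.1]]})
        if best is None or s.fun<best.fun: best=s
    print(nm,sel,best.x.round(4),best.fun)
E
```

```text
blue ('top', 'scene') [ 0.4292 -0.0948 -0.3712] -1.8190350818796712
blue ('top',) [ 0.4289 -0.0946 -0.3605] -0.9266216612855885
blue ('scene',) [ 0.4291 -0.0954 -0.3886] -0.9064394560052433
red ('top', 'scene') [ 0.3893 -0.2665 -0.2087] -1.8260798948274177
red ('top',) [ 0.3893 -0.2662 -0.1775] -0.9429490930368637
red ('scene',) [ 0.3888 -0.2669 -0.3032] -0.8971268696868611
```

```bash
python3 -m handwheel '{"gripper":[1,1,1,1,1,1,1,1,1,1,1,1],"travel":[[0.1,-0.16,0],[0.2,-0.32,0],[0.3,-0.48,0],[0.4,-0.64,0],[0.5,-0.79,0],[0.5,-0.79,0],[0.5,-0.79,0],[0.5,-0.85,0],[0.5,-0.92,0],[0.5,-1,0],[0.5,-1,0],[0.5,-1,0]],"spin":[0,0,0,0,0,0,0,0,0,0,0,0]}' 15
```

```text
t: 4.2
eef_pos: [0.4448, 0.1427, 0.2459]
ee_rot: [2.018, 1.571, 0.152]
force: [0.5, 0.4, 0.3]
width: 0.0876
```

```bash
python3 -m handwheel '{"gripper":[1,1,1,1,1,1,1,1,1,1,1,1,1,1],"travel":[[-0.01,-0.1,0],[-0.03,-0.2,0],[-0.04,-0.3,0],[-0.06,-0.4,-0.03],[-0.07,-0.5,-0.06],[-0.08,-0.6,-0.1],[-0.1,-0.7,-0.15],[-0.11,-0.82,-0.2],[-0.11,-0.82,-0.29],[-0.11,-0.82,-0.29],[-0.11,-0.82,-0.29],[-0.11,-0.82,-0.29],[-0.11,-0.82,-0.29],[-0.11,-0.82,-0.29]],"spin":[0,0.03,0.06,0.1,0.13,0.13,0.13,0.13,0.13,0.13,0.13,0.13,0.13,0.13]}'
python3 - <<'E'
from h import *
for n in("top","scene"):
    f=cam(n)
    s=arm.get_state(); P=np.array(s["eef_pos"]); M=R.from_euler('xyz',s["ee_rot"]).as_matrix()
    x0,y0=(395,220) if n=="top" else (285,255)
    im=cv2.resize(f["pixels"][y0:y0+60,x0:x0+75],None,fx=8,fy=8,interpolation=cv2.INTER_CUBIC)
    tip=P+.019*M[:,0]
    for k in(-.044,0,.044):
        q=(proj(f,tip+k*M[:,2])-[x0,y0]+.5)*8-.5; cv2.circle(im,tuple(int(v) for v in q.round()),4,(0,255,0),-1)
    cv2.imwrite(f"pics/r_{n}.png",im)
print(P,M.round(3),s["t"])
E
```

```text
t: 5.6
eef_pos: [0.391, -0.2632, 0.1019]
ee_rot: [1.548, 1.568, -0.212]
force: [0.7, 0.1, -0.5]
width: 0.0876
[ 0.39064981 -0.26330307  0.10160701] [[ 0.002  0.982 -0.188]
 [-0.    -0.188 -0.982]
 [-1.     0.002 -0.   ]] 5.7
```

View pics/r_top.png

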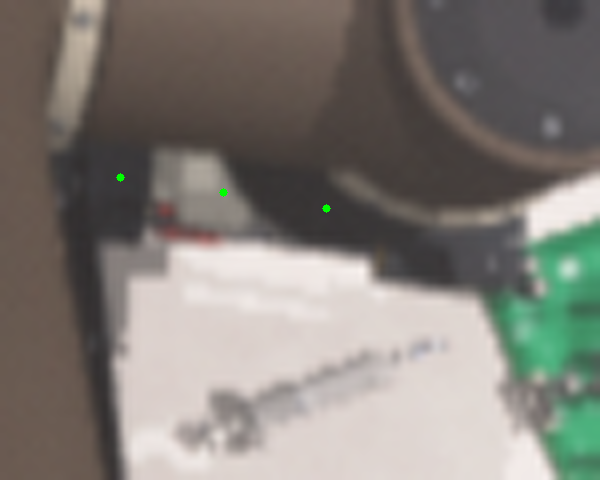

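View pics/r_scene.png

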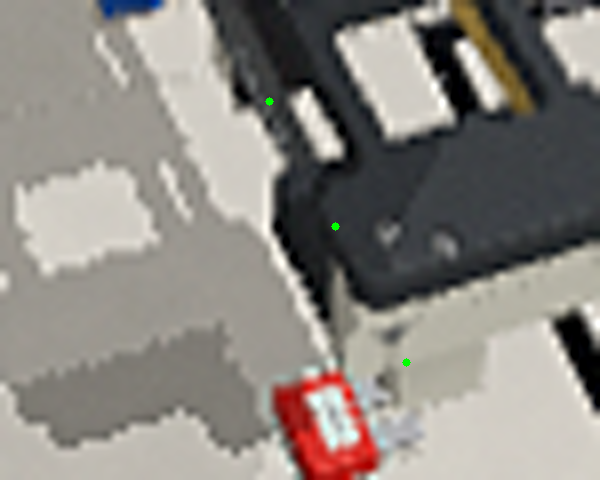

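```bash
python3 -m handwheel '{"gripper":[1,1,1,1,1,0.2,0.2,0.2],"travel":[[-0.002,-0.005,-0.08],[-0.002,-0.005,-0.13],[-0.002,-0.005,-0.158],[-0.002,-0.005,-0.158],[-0.002,-0.005,-0.158],[-0.002,-0.005,-0.158],[-0.002,-0.005,-0.158],[-0.002,-0.005,-0.158]],"spin":[0,0,0,0,0,0,0,0]}'
```

```text
t: 6.5
eef_pos: [0.3892, -0.2663, 0.0221]
ee_rot: [1.568, 1.57, -0.193]
force: [-1.0, -0.1, -0.2]
width: 0.069
```

```bash
python3 -m handwheel '{"gripper":[-0.8,-0.8,-0.8,-0.8,-0.8,-0.8,-0.8,-0.8,-0.8,-0.8],"travel":[[0,0,0],[0,0,0],[0,0,0],[0,0,0],[0,0,0],[0,0,0],[0,0,0],[0,0,0],[0,0,0.04],[0,0,0.1]],"spin":[0,0,0,0,0,0,0,0,0,0]}' 15
```

```text
t: 7.5
eef_pos: [0.3874, -0.2659, 0.0707]
ee_rot: [-1.621, 1.567, 2.901]
force: [0.2, 0.5, 0.4]
width: 0.0287
```

```bash
python3 -m handwheel '{"gripper":[-0.8,-0.8,-0.8,-0.8,-0.8,-0.8,-0.8,-0.8,-0.8,-0.8,-0.8,-0.8,-0.8],"travel":[[0.01,0.05,0.06],[0.02,0.13,0.12],[0.03,0.22,0.16],[0.04,0.31,0.16],[0.05,0.4,0.16],[0.06,0.5,0.16],[0.07,0.6,0.16],[0.08,0.7,0.16],[0.1,0.8,0.16],[0.11,0.9,0.16],[0.12,1,0.16],[0.12,1,0.16],[0.12,1,0.16]],"spin":[0,0,-0.05,-0.1,-0.147,-0.147,-0.147,-0.147,-0.147,-0.147,-0.147,-0.147,-0.147]}'
python3 - <<'E'
from h import *
s=arm.get_state(); P=np.array(s["eef_pos"]); M=R.from_euler('xyz',s["ee_rot"]).as_matrix()
print(P,np.degrees(np.arctan2(M[0,2],-M[1,2])), s["qd"].round(3))
print((np.array([.456,.2996,P[2]])-P)/.5)
E
```

```text
t: 8.8
eef_pos: [0.4484, 0.2348, 0.151]
ee_rot: [-0.552, 1.57, -2.427]
force: [0.2, -0.2, -1.3]
width: 0.0288
[0.44844523 0.23482042 0.15098939] -17.42492140629939 [-0.035 -0.023 -0.031 -0.002 -0.001  0.009]
[0.01510953 0.12955915 0.        ]
```

```bash
python3 -m handwheel '{"gripper":[-0.8,-0.8,-0.8,-0.8,-0.8,-0.8,-0.8,-0.8],"travel":[[0.005,0.07,0],[0.015,0.13,0],[0.015,0.13,-0.06],[0.015,0.13,-0.14],[0.015,0.13,-0.19],[0.015,0.13,-0.19],[0.015,0.13,-0.19],[0.015,0.13,-0.19]],"spin":[0,0,0,0,0,0,0,0]}'
cat > ovl.py <<'E'
from h import *
import sys
p=np.load("jig.npy"); p[:3]=[.4588,.259,-.309] if len(sys.argv)<4 else p[:3]
def W(c): 
    a=p[2]; c=np.array(c)/1000; return np.array([p[0]+np.cos(a)*c[0]-np.sin(a)*c[1],p[1]+np.sin(a)*c[0]+np.cos(a)*c[1],c[2]])
tag=sys.argv[1]; zf=float(sys.argv[2])  # fuse underside below TCP
s=arm.get_state(); P=np.array(s["eef_pos"]); M=R.from_euler('xyz',s["ee_rot"]).as_matrix()
for n,(x0,y0,x1,y1,sc) in {"top":(235,180,320,275,6),"scene":(210,100,300,205,5.5)}.items():
    f=cam(n)
    im=cv2.resize(f["pixels"][y0:y1,x0:x1],None,fx=sc,fy=sc,interpolation=cv2.INTER_CUBIC)
    def L(pts,col):
        q=np.array([(proj(f,c)-[x0,y0]+.5)*sc-.5 for c in pts]); cv2.polylines(im,[q.round().astype(np.int32).reshape(-1,1,2)],True,col,1)
    for y in(38,-38): L([W((-15+a,y+b,26)) for a,b in((-14,-15),(-14,15),(28,15),(28,-15))],(0,255,255))
    L([W((-62+5.5*np.cos(t),5.5*np.sin(t),29)) for t in np.linspace(0,6.28,20)],(255,0,255))
    if zf>0:
        L([P+zf*M[:,0]+a*M[:,1]+b*M[:,2] for a,b in((-.01,-.0145),(-.01,.0145),(.01,.0145),(.01,-.0145))],(0,255,0))
    cv2.imwrite(f"pics/{tag}_{n}.png",im)
print(P,s["t"])
E
python3 ovl.py n1 .022
```

```text
t: 9.6
eef_pos: [0.4572, 0.299, 0.0583]
ee_rot: [2.68, 1.568, 0.803]
force: [-0.4, 0.2, -0.1]
width: 0.0287
[0.4572362  0.29904645 0.05828669] 9.6
```

View pics/n1_scene.png

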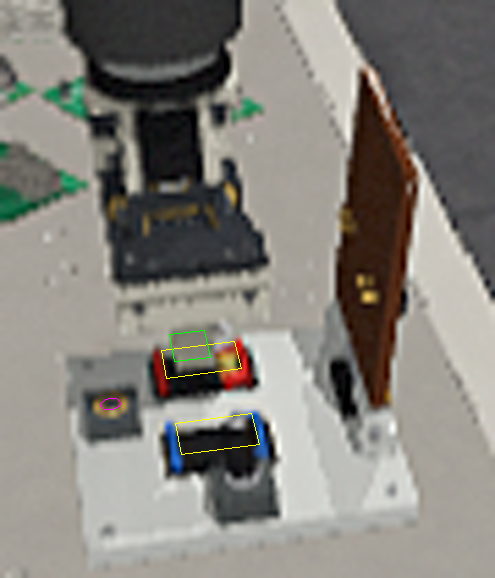

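View pics/n1_top.png

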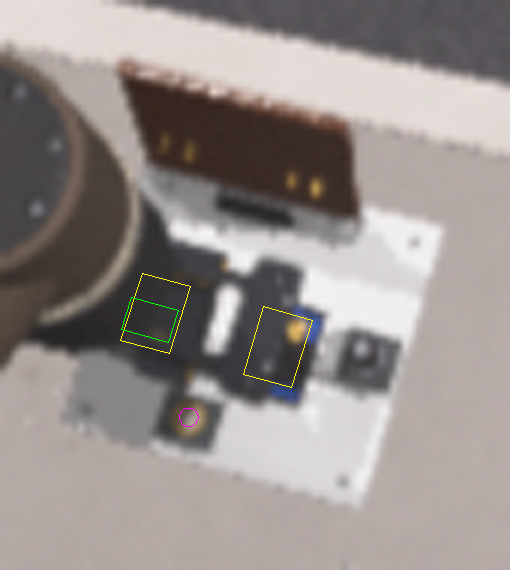

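```bash
python3 -m handwheel '{"gripper":[-0.8,-0.8,-0.8,-0.8],"travel":[[-0.001,0.001,-0.02],[-0.002,0.001,-0.034],[-0.002,0.001,-0.034],[-0.002,0.001,-0.034]],"spin":[0,0,0,0]}'
```

```text
t: 10.1
eef_pos: [0.455, 0.299, 0.0391]
ee_rot: [-0.382, 1.57, -2.259]
force: [-0.8, 0.1, -0.4]
width: 0.0288
```

```bash
python3 -m handwheel '{"gripper":[-0.1,-0.1,-0.1,-0.1,-0.1,-0.1,-0.1,-0.1,-0.1],"travel":[[0,0,0],[0,0,0],[0,0,0],[0,0,0],[0,0,0.04],[0,0,0.1],[0,0,0.2],[0,0,0.2],[0,0,0.2]],"spin":[0,0,0,0,0,0,0,0,0]}'
python3 - <<'E'
from h import *
s=arm.get_state(); P=np.array(s["eef_pos"]); M=R.from_euler('xyz',s["ee_rot"]).as_matrix()
print(P,s["width"],np.degrees(np.arctan2(M[0,2],-M[1,2])))
print((np.array([.429,-.095,.102])-P)/.5, (-20.6-np.degrees(np.arctan2(M[0,2],-M[1,2])))/45)
E
```

```text
t: 11.0
eef_pos: [0.4558, 0.2999, 0.141]
ee_rot: [2.851, 1.567, 0.974]
force: [0.5, -0.4, -1.1]
width: 0.0394
[0.45577556 0.29989303 0.14102918] 0.03942502698861897 -17.54620801773951
[-0.05355111 -0.78978605 -0.07805835] -0.06786204405023316
```

```bash
python3 -m handwheel '{"gripper":[0.1,0.4,0.6,0.6,0.6,0.6,0.6,0.6,0.6,0.6,0.6,0.6,0.6,0.6],"travel":[[-0.01,-0.1,0],[-0.02,-0.2,0],[-0.03,-0.3,0],[-0.04,-0.4,0],[-0.04,-0.5,0],[-0.05,-0.6,0],[-0.054,-0.7,0],[-0.054,-0.79,-0.04],[-0.054,-0.79,-0.08],[-0.054,-0.79,-0.15],[-0.054,-0.79,-0.2],[-0.054,-0.79,-0.2],[-0.054,-0.79,-0.2],[-0.054,-0.79,-0.2]],"spin":[0,0,-0.02,-0.04,-0.07,-0.07,-0.07,-0.07,-0.07,-0.07,-0.07,-0.07,-0.07,-0.07]}'; python3 ovl.py n2 0
python3 - <<'E'
from h import *
f=cam("scene"); cv2.imwrite("pics/b_s.png",cv2.resize(f["pixels"][190:270,250:350],None,fx=6,fy=6,interpolation=cv2.INTER_CUBIC))
E
```

```text
t: 12.4
eef_pos: [0.429, -0.0955, 0.0404]
ee_rot: [1.994, 1.57, 0.063]
force: [-0.9, 0.1, -0.1]
width: 0.0704
[ 0.42899743 -0.09553207  0.04040662] 12.4
```

View pics/n2_top.png

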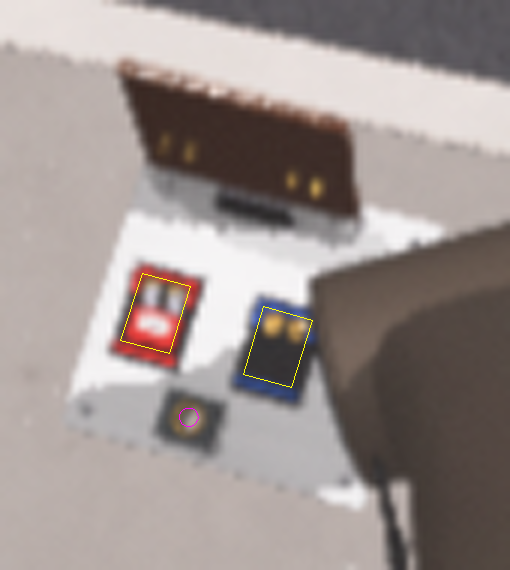

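View pics/b_s.png

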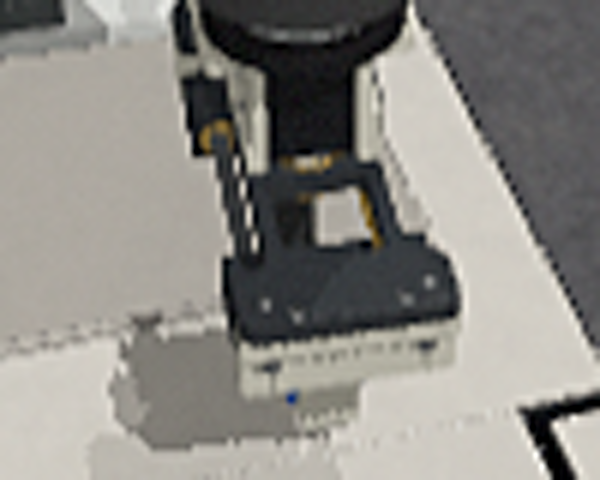

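View pics/n2_scene.png

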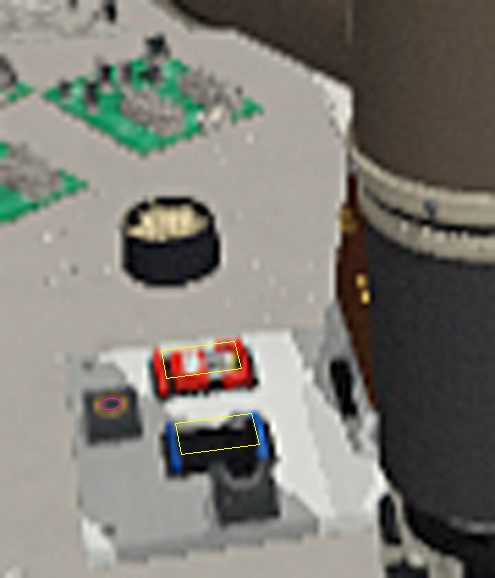

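```bash
python3 -m handwheel '{"gripper":[0.6,0.6,0.6,-0.8,-0.8,-0.8,-0.8,-0.8,-0.8,-0.8,-0.8],"travel":[[0,0.001,-0.02],[0,0.001,-0.034],[0,0.001,-0.034],[0,0.001,-0.034],[0,0.001,-0.034],[0,0.001,-0.034],[0,0.001,-0.034],[0,0.001,-0.034],[0,0.001,-0.034],[0,0.001,-0.034],[0,0.001,-0.034]],"spin":[0,0,0,0,0,0,0,0,0,0,0]}'
```

```text
t: 13.65
eef_pos: [0.4284, -0.0952, 0.0227]
ee_rot: [2.012, 1.571, 0.08]
force: [0.8, 0.8, 2.2]
width: 0.0289
```

```bash
python3 -m handwheel '{"gripper":[-0.8,-0.8,-0.8,-0.8,-0.8,-0.8,-0.8,-0.8,-0.8,-0.8,-0.8,-0.8,-0.8,-0.8,-0.8,-0.8],"travel":[[0,0,0.08],[0,0.05,0.16],[0.01,0.12,0.22],[0.01,0.21,0.256],[0.01,0.31,0.256],[0.01,0.41,0.256],[0.01,0.5,0.256],[0.01,0.6,0.256],[0.01,0.647,0.256],[0.01,0.647,0.256],[0.01,0.647,0.256],[0.01,0.647,0.2],[0.01,0.647,0.13],[0.01,0.647,0.08],[0.01,0.647,0.08],[0.01,0.647,0.08]],"spin":[0,0,0.03,0.068,0.068,0.068,0.068,0.068,0.068,0.068,0.068,0.068,0.068,0.068,0.068,0.068]}'; python3 ovl.py n3 .022
```

```text
t: 15.25
eef_pos: [0.4335, 0.2274, 0.0629]
ee_rot: [-0.119, 1.57, -1.998]
force: [0.5, 1.3, -0.5]
width: 0.0288
[0.4334975  0.22739848 0.06292718] 15.25
```

View pics/n3_scene.png

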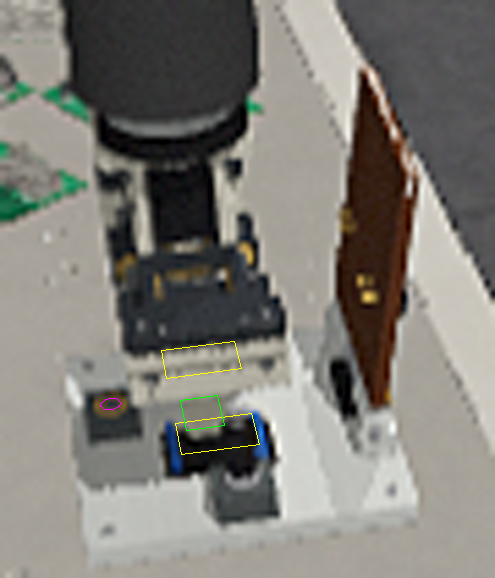

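View pics/n3_top.png

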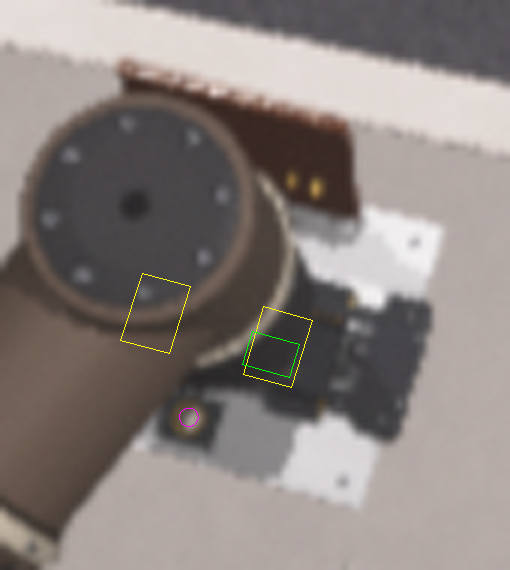

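```bash
python3 -m handwheel '{"gripper":[-0.8,-0.8,-0.8,-0.8,-0.8],"travel":[[0,0,-0.02],[0,0,-0.035],[0,0,-0.045],[0,0,-0.045],[0,0,-0.045]],"spin":[0,0,0,0,0]}'
```

```text
t: 15.85
eef_pos: [0.4332, 0.2282, 0.0397]
ee_rot: [-0.419, 1.57, -2.297]
force: [-0.2, -0.6, 0.3]
width: 0.0291
```

```bash
python3 -m handwheel '{"gripper":[-0.27,-0.27,-0.27,-0.27,-0.27,-0.27,-0.5,-1,-1,-1,-1],"travel":[[0,0,0],[0,0,0],[0,0,0],[0,0,0],[0,0,0.02],[0,0,0.06],[0,0,0.15],[0,0,0.24],[0,0,0.33],[0,0,0.42],[0,0,0.42]],"spin":[0,0,0,0,0,0,0,0,0,0,0]}'; python3 ovl.py n4 0
python3 - <<'E'
from h import *
f=cam("scene");cv2.imwrite("pics/s4.png",f["pixels"])
for k in("lid_front","lid_hole","lid_hinge"):
  for n in("scene","top"):
    print(k,n,[(round(r["conf"],2),np.round(r["at"],1)) for r in spotter.tip_of(n,k)[:1]])
p=np.array([.4588,.259,-.309]); c,s=np.cos(p[2]),np.sin(p[2])
for n in("scene","top"):
    f=cam(n)
    for th in(1.5,1.6,1.7,1.8):
        x,z=.075-.155*np.cos(th)+.004*np.sin(th),.033+.155*np.sin(th)+.004*np.cos(th)
        print(n,th,[proj(f,[p[0]+c*x-s*y,p[1]+s*x+c*y,z]).round(1) for y in(-.065,0,.065)])
E
```

```text
t: 16.95
eef_pos: [0.4358, 0.23, 0.2577]
ee_rot: [2.579, 1.559, 0.701]
force: [0.5, 0.6, -0.2]
width: 0.0012
[0.43575261 0.22996986 0.25765541] 16.95
lid_front scene [(0.56, array([282.5, 121.5]))]
lid_front top [(0.67, array([274.5, 195. ]))]
lid_hole scene [(0.85, array([280.6, 129.7]))]
lid_hole top [(0.54, array([273.2, 196.5]))]
lid_hinge scene [(0.69, array([252.7, 176.1]))]
lid_hinge top [(0.75, array([278.4, 212.8]))]
scene 1.5 [array([272.7, 131.8]), array([268.9, 121.3]), array([265.4, 111.7])]
scene 1.6 [array([278.3, 131.2]), array([274.2, 120.7]), array([270.6, 111.2])]
scene 1.7 [array([283.8, 131.1]), array([279.5, 120.7]), array([275.6, 111.2])]
scene 1.8 [array([289.3, 131.6]), array([284.8, 121.1]), array([280.6, 111.6])]
top 1.5 [array([289.7, 209.9]), array([270.3, 204.6]), array([251. , 199.4])]
top 1.6 [array([291.1, 205.3]), array([271.7, 200.1]), array([252.4, 194.9])]
top 1.7 [array([292.5, 200.9]), array([273.2, 195.7]), array([254. , 190.5])]
top 1.8 [array([293.9, 196.7]), array([274.7, 191.6]), array([255.6, 186.4])]
```

View pics/n4_scene.png

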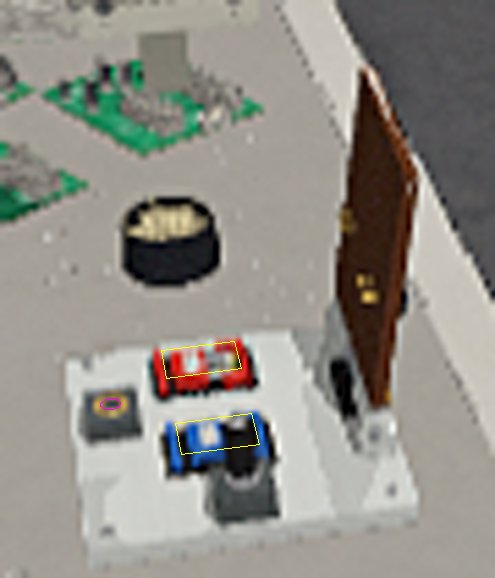

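View pics/n4_top.png

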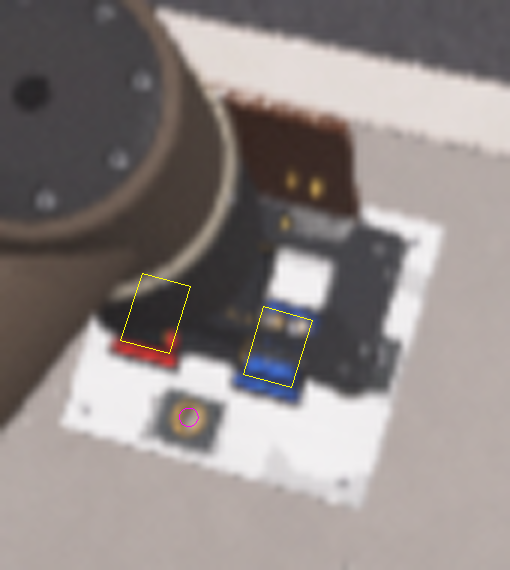

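```bash
python3 -m handwheel '{"gripper":[-1,-1,-1,-1,-1,-1,-1,-1,-1],"travel":[[0.1,-0.005,0],[0.2,-0.01,0],[0.3,-0.017,0],[0.3,-0.017,0],[0.3,-0.017,-0.06],[0.3,-0.017,-0.13],[0.3,-0.017,-0.13],[0.3,-0.017,-0.13],[0.3,-0.017,-0.13]],"spin":[0,0,0,0,0,0,0,0,0]}'
python3 - <<'E'
from h import *
for n in("scene","top"):
    f=cam(n);cv2.imwrite(f"pics/{n}5.png",cv2.resize(f["pixels"][80:280,200:400] if n=="top" else f["pixels"][20:220,150:350],None,fx=3,fy=3,interpolation=cv2.INTER_CUBIC))
P=np.array(arm.get_state()["eef_pos"]); a=-.309; d=P[:2]-[.4588,.259]
print(P,np.cos(a)*d[0]+np.sin(a)*d[1],-np.sin(a)*d[0]+np.cos(a)*d[1])
E
```

```text
t: 18.4
eef_pos: [0.5843, 0.2203, 0.1871]
ee_rot: [2.259, 1.568, 0.381]
force: [0.8, 0.8, -0.2]
width: 0.0005
[0.58412777 0.22036092 0.18716802] 0.13114239643660117 0.0013038869466198422
```

View pics/scene5.png

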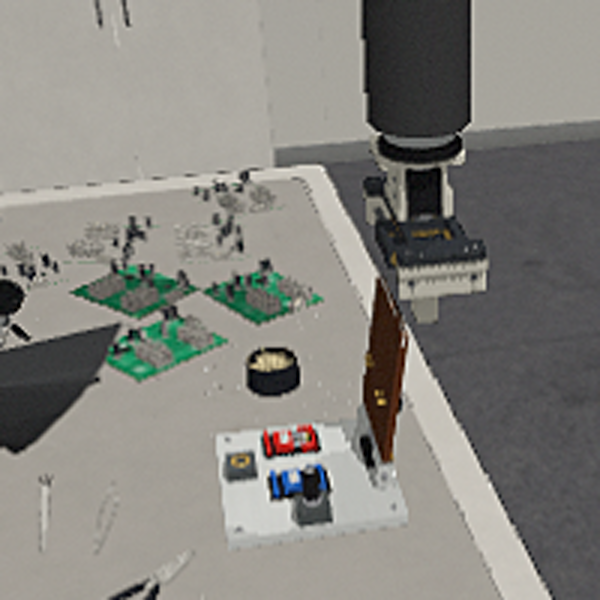

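View pics/top5.png

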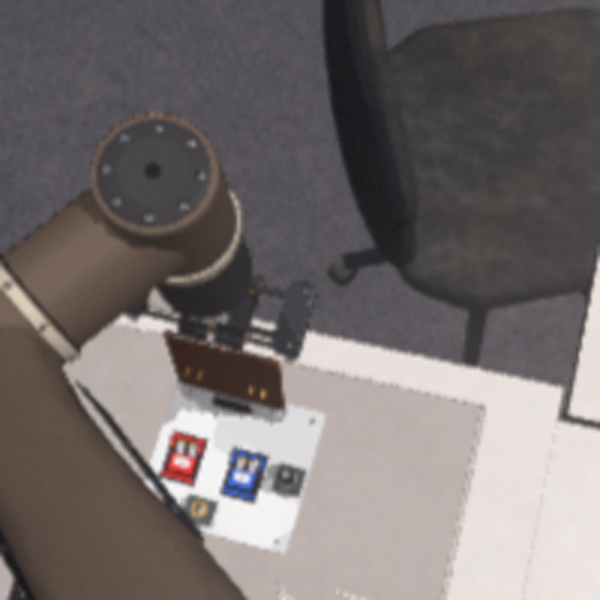

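```bash
python3 -m handwheel '{"gripper":[-1,-1,-1,-1,-1,-1,-1,-1,-1,-1,-1,-1],"travel":[[-0.03,0.01,0],[-0.05,0.016,0],[-0.07,0.022,0.006],[-0.097,0.031,0.012],[-0.116,0.037,0.01],[-0.136,0.043,0.007],[-0.155,0.049,0.002],[-0.174,0.055,-0.004],[-0.192,0.061,-0.012],[-0.21,0.067,-0.021],[-0.21,0.067,-0.021],[-0.21,0.067,-0.021]],"spin":[0,0,0,0,0,0,0,0,0,0,0,0]}'
python3 - <<'E'
from h import *
f=cam("scene");cv2.imwrite("pics/scene6.png",cv2.resize(f["pixels"][20:220,150:350],None,fx=3,fy=3,interpolation=cv2.INTER_CUBIC))
P=np.array(arm.get_state()["eef_pos"]); a=-.309; d=P[:2]-[.4588,.259]
print(P,np.cos(a)*d[0]+np.sin(a)*d[1],-np.sin(a)*d[0]+np.cos(a)*d[1])
E
```

```text
t: 19.7
eef_pos: [0.478, 0.2533, 0.1743]
ee_rot: [-0.429, 1.57, -2.307]
force: [-0.2, 0.8, 0.2]
width: 0.0004
[0.478399   0.25330637 0.17448392] 0.02040222302778759 0.0005362024312217445
```

View pics/scene6.png

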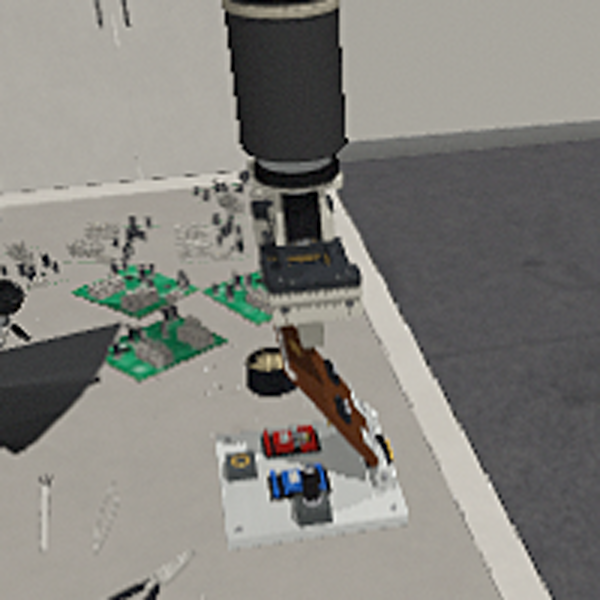

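```bash
python3 -m handwheel '{"gripper":[-1,-1,-1,-1,-1,-1,-1,-1,-1,-1,-1,-1,-1,-1,-1,-1,-1,-1],"travel":[[-0.017,0.005,-0.01],[-0.033,0.011,-0.022],[-0.048,0.015,-0.035],[-0.063,0.02,-0.049],[-0.076,0.024,-0.065],[-0.088,0.028,-0.081],[-0.098,0.031,-0.098],[-0.109,0.035,-0.116],[-0.117,0.037,-0.135],[-0.125,0.04,-0.154],[-0.128,0.041,-0.168],[-0.132,0.042,-0.181],[-0.135,0.043,-0.195],[-0.137,0.044,-0.208],[-0.138,0.044,-0.212],[-0.138,0.044,-0.216],[-0.138,0.044,-0.216],[-0.138,0.044,-0.216]],"spin":[0,0,0,0,0,0,0,0,0,0,0,0,0,0,0,0,0,0]}'
python3 - <<'E'
from h import *
f=cam("scene");cv2.imwrite("pics/scene7.png",cv2.resize(f["pixels"][100:220,200:320],None,fx=5,fy=5,interpolation=cv2.INTER_CUBIC))
P=np.array(arm.get_state()["eef_pos"]); a=-.309; d=P[:2]-[.4588,.259]
print(P,np.cos(a)*d[0]+np.sin(a)*d[1],-np.sin(a)*d[0]+np.cos(a)*d[1])
E
```

```text
t: 21.55
eef_pos: [0.4095, 0.2754, 0.0668]
ee_rot: [2.761, 1.57, 0.883]
force: [0.9, -0.9, -0.9]
width: 0.0009
[0.40953088 0.27538993 0.06682383] -0.05191991942718275 0.0006306307613000162
```

View pics/scene7.png

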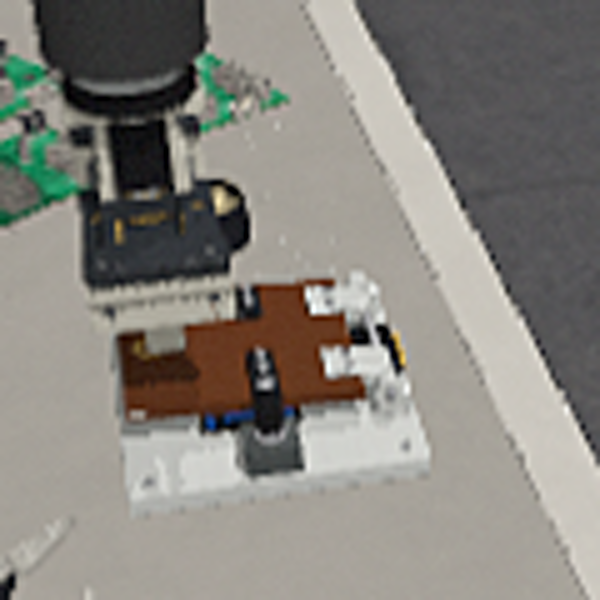

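```bash
python3 -m handwheel '{"gripper":[-1,-1,-1,-1,-0.2,-0.2,-0.2,-0.2,-0.2,-0.2],"travel":[[0,0,0.07],[0,0,0.15],[0,0,0.2],[0.01,-0.08,0.2],[0.03,-0.15,0.2],[0.043,-0.208,0.2],[0.043,-0.208,0.15],[0.043,-0.208,0.1],[0.043,-0.208,0.1],[0.043,-0.208,0.1]],"spin":[0,0,0,0,0,0,0,0,0,0]}'
cat > look.py <<'E'
from h import *
import sys
tag=sys.argv[1]
p=np.array([.4588,.259,-.309]); a=p[2]
def W(c): 
    c=np.array(c)/1000; return np.array([p[0]+np.cos(a)*c[0]-np.sin(a)*c[1],p[1]+np.sin(a)*c[0]+np.cos(a)*c[1],c[2]])
ims=[]
for n,(x0,y0) in {"scene":(210,120),"top":(235,185)}.items():
    f=cam(n); sc=6
    im=cv2.resize(f["pixels"][y0:y0+90,x0:x0+ (65 if n=="scene" else 65)],None,fx=sc,fy=sc,interpolation=cv2.INTER_CUBIC)
    def L(pts,col):
        q=np.array([(proj(f,c)-[x0,y0]+.5)*sc-.5 for c in pts]); cv2.polylines(im,[q.round().astype(np.int32).reshape(-1,1,2)],True,col,1)
    s=arm.get_state(); P=np.array(s["eef_pos"]); M=R.from_euler('xyz',s["ee_rot"]).as_matrix()
    for arg in sys.argv[2:]:
        x,y,z,r=map(float,arg.split(","))
        L([W((x+r*np.cos(t),y+r*np.sin(t),z)) for t in np.linspace(0,6.28,24)],(0,255,255))
    L([P,P+.019*M[:,0]],(0,255,0))
    ims.append(im)
cv2.imwrite(f"pics/{tag}.png",np.hstack(ims))
d=P[:2]-p[:2]
print("tcp",P.round(4),"jig mm",(1000*np.array([np.cos(a)*d[0]+np.sin(a)*d[1],-np.sin(a)*d[0]+np.cos(a)*d[1]])).round(1),"F",np.round(s["force"],1),"w",round(s["width"],4),"yaw",np.degrees(np.arctan2(M[0,2],-M[1,2])).round(2),"tilt",M[:,0].round(4),"t",s["t"])
E
python3 look.py p1 0,-92,70,8 -62,0,42,5.5
```

```text
t: 22.6
eef_pos: [0.431, 0.1712, 0.117]
ee_rot: [0.038, 1.57, -1.841]
force: [0.6, -0.0, -0.1]
width: 0.0342
tcp [0.4315 0.1719 0.1178] jig mm [  0.5 -91.2] F [-0.5  0.5  0.2] w 0.0347 yaw -17.59 tilt [ 1.4e-03  9.0e-04 -1.0e+00] t 22.7
```

View pics/p1.png

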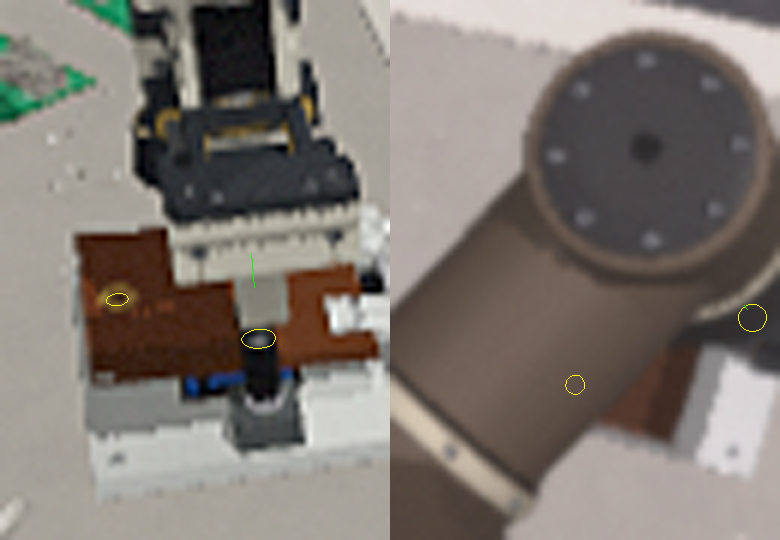

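```bash
python3 -m handwheel '{"gripper":[-0.2,-0.2,-0.2,-0.2,-0.2],"travel":[[0,0,-0.05],[0,0,-0.08],[0,0,-0.098],[0,0,-0.098],[0,0,-0.098]],"spin":[0,0,0,0,0]}'; python3 look.py p2 0,-92,70,8 -62,0,42,5.5
```

```text
t: 23.2
eef_pos: [0.4313, 0.1717, 0.0683]
ee_rot: [2.442, 1.57, 0.564]
force: [0.2, -0.3, 0.4]
width: 0.0349
tcp [0.4314 0.1718 0.0685] jig mm [  0.4 -91.4] F [-0.5  0.   0.1] w 0.0351 yaw -17.61 tilt [ 0.0012  0.001  -1.    ] t 23.3
```

View pics/p2.png

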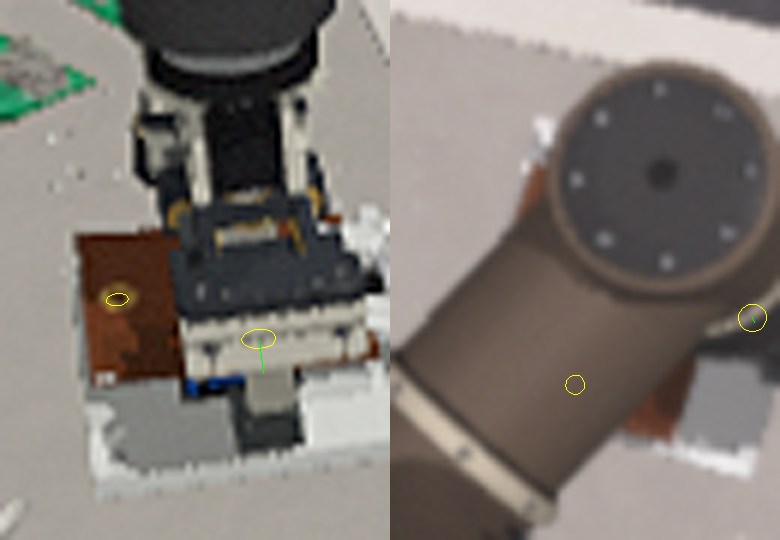

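```bash
python3 -m handwheel '{"gripper":[-1,-1,-1,-1,-1,-1],"travel":[[0,0,0],[0,0,0],[0,0,0],[0,0,0],[0,0,0],[0,0,0]],"spin":[0,0,0,0,0,0]}' 40; python3 look.py p3 0,-92,70,8
```

```text
t: 23.9
eef_pos: [0.431, 0.1713, 0.0677]
ee_rot: [2.21, 1.571, 0.331]
force: [-0.8, 0.8, 3.5]
width: 0.015
tcp [0.431  0.1713 0.0678] jig mm [  0.2 -92. ] F [-0.7 -0.2  5.2] w 0.0148 yaw -17.63 tilt [ 2.e-04  1.e-04 -1.e+00] t 24.0
```

```bash
python3 -m handwheel '{"gripper":[-1,-1,-1,-1,-1,-1,-1,-1,-1,-1],"travel":[[0,0,0.03],[0,0,0.06],[0,0,0.09],[0,0,0.12],[-0.01,0.05,0.12],[-0.03,0.12,0.12],[-0.05,0.18,0.12],[-0.062,0.213,0.12],[-0.062,0.213,0.12],[-0.062,0.213,0.12]],"spin":[0,0,0,0,0,0,0,0,0,0]}'; python3 look.py p4 -62,0,42,5.5 -62,0,94,10 -62,0,66,4
```

```text
t: 25.0
eef_pos: [0.3994, 0.2776, 0.1271]
ee_rot: [-0.439, 1.57, -2.317]
force: [0.1, -0.3, -0.8]
width: 0.0152
tcp [0.3997 0.277  0.1273] jig mm [-61.7  -0.8] F [-0.3 -0.5  0.2] w 0.0146 yaw -17.66 tilt [-6.e-04 -6.e-04 -1.e+00] t 25.1
```

View pics/p4.png

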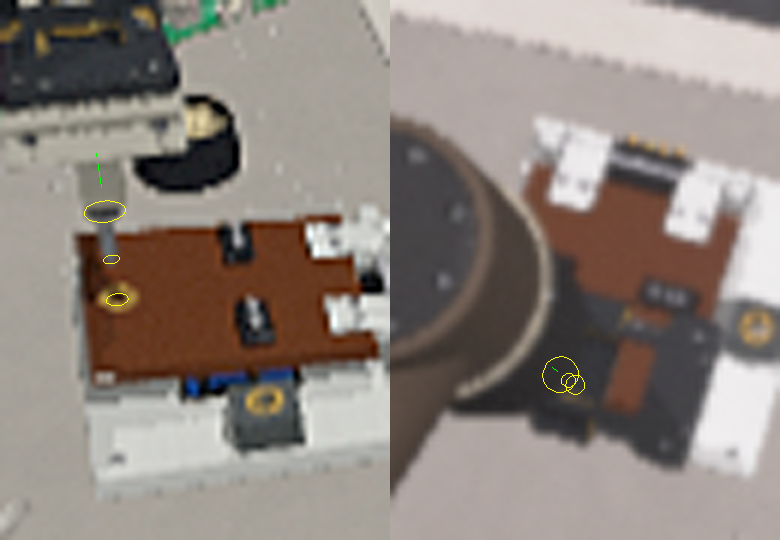

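```bash
cat > zoom.py <<'E'
from h import *
import sys
tag,x0,y0,w,h,sc=sys.argv[1],*map(int,sys.argv[2:7])
p=np.array([.4588,.259,-.309]); a=p[2]
def W(c): 
    c=np.array(c)/1000; return np.array([p[0]+np.cos(a)*c[0]-np.sin(a)*c[1],p[1]+np.sin(a)*c[0]+np.cos(a)*c[1],c[2]])
f=cam("scene")
im=cv2.resize(f["pixels"][y0:y0+h,x0:x0+w],None,fx=sc,fy=sc,interpolation=cv2.INTER_CUBIC); im0=im.copy()
for arg in sys.argv[7:]:
    x,y,z,r=map(float,arg.split(","))
    q=np.array([(proj(f,W((x+r*np.cos(t),y+r*np.sin(t),z)))-[x0,y0]+.5)*sc-.5 for t in np.linspace(0,6.28,40)]); cv2.polylines(im,[q.round().astype(np.int32).reshape(-1,1,2)],True,(0,255,255),1)
cv2.imwrite(f"pics/{tag}.png",np.hstack([im0,im]))
print(arm.get_state()["t"])
E
python3 zoom.py z1 220 140 40 52 10 -62,0,42,5.5 -62,0,94,10 -62,0,66,4 0,-92,34,5.5
```

```text
25.15
```

View pics/z1.png

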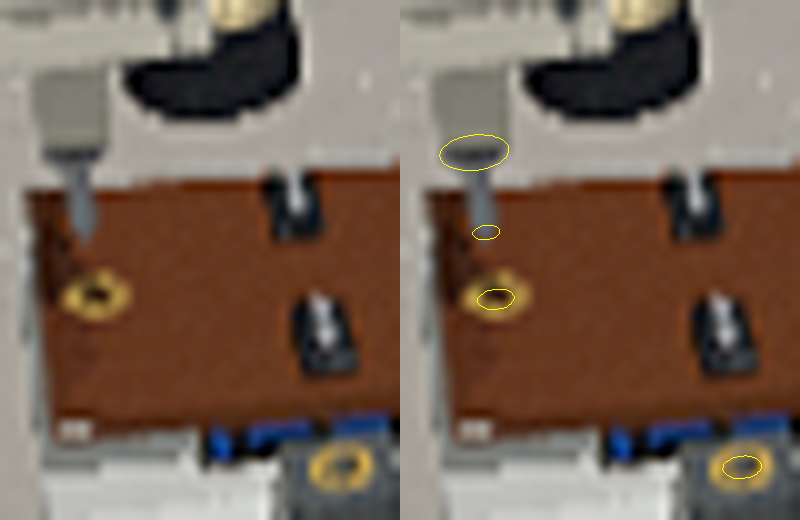

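```bash
python3 -m handwheel '{"gripper":[-1,-1,-1,-1,-1,-1],"travel":[[0,0,-0.02],[0,0,-0.036],[0,0,-0.044],[0,0,-0.052],[0,0,-0.06],[0,0,-0.06]],"spin":[0,0,0,0,0,0]}'; python3 zoom.py z2 220 140 40 52 10 -62,0,44,5.5; python3 look.py p5 -62,0,42,5.5
```

```text
t: 25.75
eef_pos: [0.3996, 0.2775, 0.097]
ee_rot: [-0.336, 1.57, -2.214]
force: [0.1, 0.5, -0.2]
width: 0.0151
25.8
tcp [0.3999 0.2779 0.0977] jig mm [-61.8   0.1] F [-0.  -0.6 -1.2] w 0.0146 yaw -17.62 tilt [ 2.e-04  2.e-04 -1.e+00] t 25.9
```

View pics/z2.png

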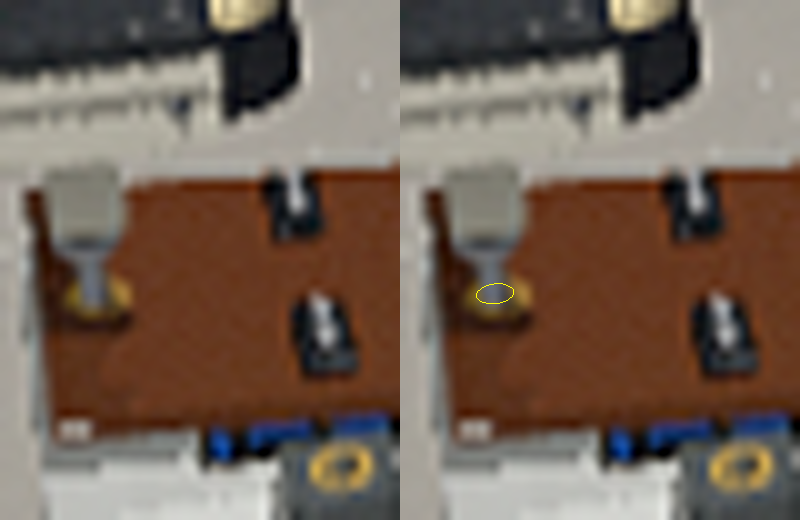

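```bash
python3 -m handwheel '{"gripper":[-1,-1,-1,-1,-1],"travel":[[0.001,0,-0.008],[0.001,0,-0.016],[0.001,0,-0.024],[0.001,0,-0.028],[0.001,0,-0.028]],"spin":[0,0,0,0,0]}'; python3 look.py p6 -62,0,42,5.5
```

```text
t: 26.4
eef_pos: [0.4002, 0.2775, 0.0831]
ee_rot: [-0.284, 1.57, -2.163]
force: [-0.8, 0.4, -0.9]
width: 0.0149
tcp [0.4003 0.2777 0.0835] jig mm [-61.4   0.1] F [ 1.   0.2 -0.8] w 0.015 yaw -17.63 tilt [-1.e-04 -2.e-04 -1.e+00] t 26.5
```

```bash
python3 -m handwheel '{"gripper":[-1,-1,-1,-1,-1],"travel":[[0,0,-0.006],[0,0,-0.01],[0,0,-0.014],[0,0,-0.018],[0,0,-0.018]],"spin":[0,0,0,0,0]}'; python3 look.py p7 -62,0,42,5.5
```

```text
t: 27.0
eef_pos: [0.4003, 0.2778, 0.0744]
ee_rot: [-1.628, 1.571, 2.777]
force: [-0.6, 0.6, 2.0]
width: 0.015
tcp [0.4003 0.2778 0.0746] jig mm [-61.4   0.1] F [-1.1  0.7  1.8] w 0.0149 yaw -17.63 tilt [-0.  0. -1.] t 27.1
```

```bash
python3 -m handwheel '{"gripper":[-1,-1,-1,-1,-1],"travel":[[0,0,-0.002],[0,0,-0.004],[0,0,-0.006],[0,0,-0.007],[0,0,-0.007]],"spin":[0,0,0,0,0]}' 50; python3 look.py p8 -62,0,42,5.5
```

```text
t: 27.6
eef_pos: [0.4003, 0.2779, 0.0711]
ee_rot: [3.038, 1.571, 1.16]
force: [-2.4, 0.7, 3.7]
width: 0.0147
tcp [0.4004 0.2778 0.0711] jig mm [-61.4   0.2] F [-1.6  0.1  3.6] w 0.0147 yaw -17.63 tilt [ 1.e-04  1.e-04 -1.e+00] t 27.7
```

```bash
python3 -m handwheel '{"gripper":[-1,-1,-1,-1,-1],"travel":[[0,0,-0.002],[0,0,-0.004],[0,0,-0.005],[0,0,-0.005],[0,0,-0.005]],"spin":[0,0,0,0,0]}' 50; python3 look.py p9 -62,0,42,5.5
```

```text
t: 28.2
eef_pos: [0.4006, 0.2779, 0.0704]
ee_rot: [2.353, 1.57, 0.475]
force: [-10.3, -3.5, 27.3]
width: 0.0149
tcp [0.4006 0.278  0.0704] jig mm [-61.2   0.4] F [-9.4 -1.9 27.8] w 0.0145 yaw -17.58 tilt [ 1.1e-03  6.0e-04 -1.0e+00] t 28.3
```

```bash
python3 -m handwheel '{"gripper":[-1,-1,-1,-1],"travel":[[-0.001,0,0],[-0.001,0,0],[-0.001,0,0],[-0.001,0,0]],"spin":[0,0,0,0]}'; python3 look.py q1 -62,0,37,10 0,-92,34,5.5;python3 zoom.py z3 215 140 40 52 10 -62,0,37,10
```

```text
t: 28.7
eef_pos: [0.4004, 0.278, 0.0704]
ee_rot: [2.26, 1.569, 0.383]
force: [-5.9, -3.4, 25.0]
width: 0.0145
tcp [0.4005 0.278  0.0704] jig mm [-61.4   0.4] F [-7.7 -3.9 26.3] w 0.0148 yaw -17.57 tilt [ 1.5e-03  7.0e-04 -1.0e+00] t 28.8
28.85
```

View pics/q1.png

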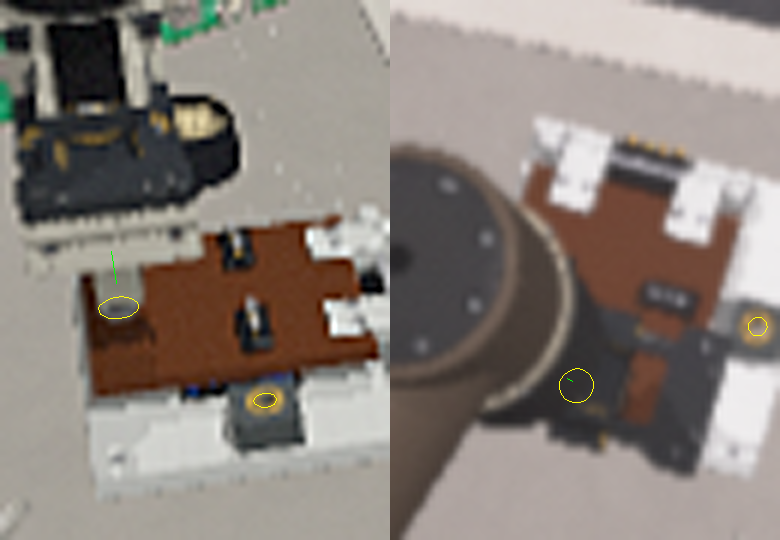

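View pics/z3.png

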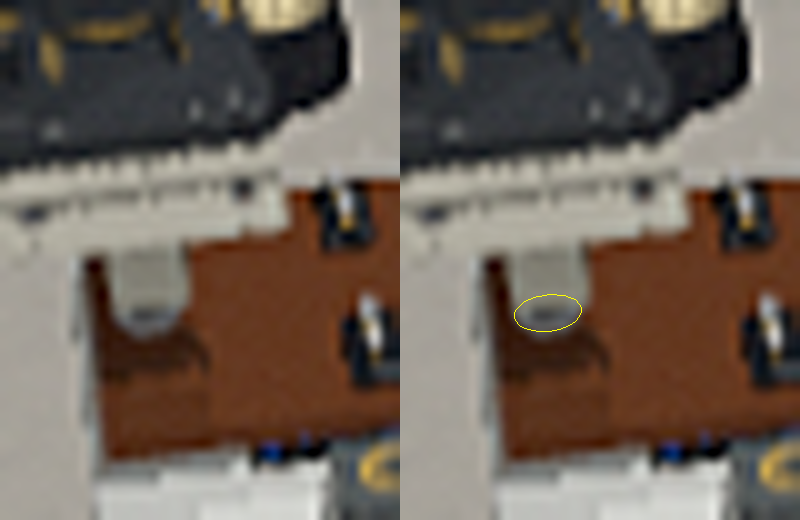

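Run:
```python
from h import *
f=cam("scene"); a=-.309
im=cv2.resize(f["pixels"][120:200,215:285],None,fx=8,fy=8,interpolation=cv2.INTER_CUBIC)
for th,col in((0,(0,255,255)),(.05,(255,255,0))):
    pts=[]
    for r,y in((15,-65),(155,-65),(155,65)):
        x=75-r*np.cos(th)+4*np.sin(th); z=33+r*np.sin(th)+4*np.cos(th)
        x,yy=x/1e3,y/1e3
        pts.append((proj(f,[.4588+np.cos(a)*x-np.sin(a)*yy,.259+np.sin(a)*x+np.cos(a)*yy,z/1e3])-[215,120]+.5)*8-.5)
    print(th,np.round(pts)); cv2.polylines(im,[np.array(pts).round().astype(np.int32).reshape(-1,1,2)],False,col,1)
cv2.imwrite("pics/lid.png",im)
```

```text
0 [[465. 462.]
 [ 82. 514.]
 [ 59. 326.]]
0.05 [[465. 461.]
 [ 80. 497.]
 [ 57. 309.]]
```

View pics/lid.png

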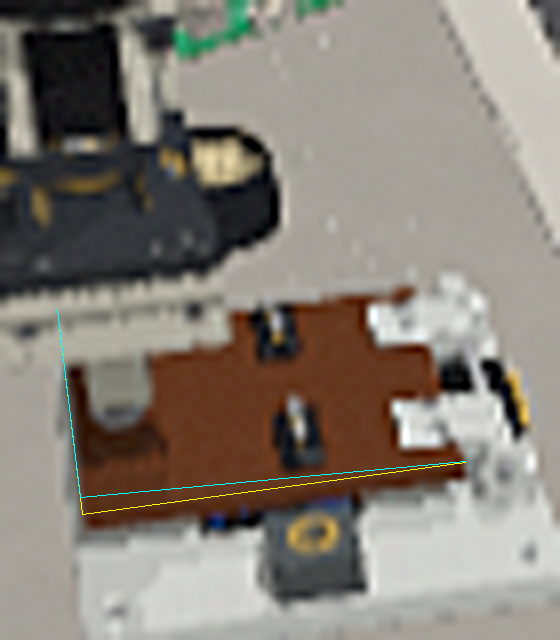

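```bash
python3 -m handwheel '{"gripper":[-1,-1,-1,-1,-1],"travel":[[0,0,0],[0,0,0],[0,0,0],[0,0,0],[0,0,0]],"spin":[0,0,0,0,0]}'
python3 - <<'E'
from h import *
f=cam("scene"); print(spotter.spot_in("scene","tip_cleaner")[:1]); print(spotter.spot_in("scene","tray_clips")[:1],spotter.spot_in("scene","marker_black")[:1])
print(arm.get_state()["force"]); print(arm.job_done()); s=arm.get_state(); print(s["t"],s["force"],s["eef_pos"])
E
```

```text
t: 29.4
eef_pos: [0.4004, 0.278, 0.0704]
ee_rot: [2.267, 1.569, 0.39]
force: [-6.7, -3.1, 25.3]
width: 0.0148
[{'rect': [239.9, 136.1, 248.9, 153.8], 'conf': 0.48}]
[{'rect': [435.8, 266.1, 492.9, 312.2], 'conf': 0.68}] [{'rect': [381.4, 290.0, 437.6, 305.0], 'conf': 0.72}]
[-6.92683215 -3.40697326 26.04549392]
the job is handed in; nothing more can be done
None
the job is handed in; nothing more can be done
```

The job is done and handed in at about 29.5 s of the 72 s. Each fuse is in its own nest, flat with its blades towards the hinge, and the lid is shut. The pin went from its parking hole through the lid into the base, and the arm is still holding it pressed down.

**Last checks:**
- **Press:** the wrist read a steady 26 N or so upwards. The tool stopped hard at z = 0.0704 m, within half a millimetre of the height I expected for a shut lid.
- **Lid:** its outline in the scene picture matches the fully shut position, not the 0.05 rad position where the probes hold it up.
- **Fuses:** they looked seated in the pictures before the lid came down. The pin knob partly hid the blue one.
- **Tray and marker:** detected where they were at the start.

**Less certain:**
- **Sideways force:** about 7 N remained on the pin in x. A 0.5 mm shift back brought it down from about 10 N.
- **Cup:** the gripper half hid the tip cleaner cup in the last pictures. What showed of it lay within where it stood at the start.

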